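Seat a pine block in a stop fence

TASK

Set the pine block up in the stop fence for drilling: push it across the bench until its long side lies flat against the long wooden rail, then push the aluminium sliding stop along the rail until the block is trapped snugly, one end against the fixed wooden end stop and the other against the sliding stop's paddle. Only push with the fingers: do not pick up or tip the block, and leave the other loose things where they are.

Things in the scene. Friction and masses are not known exactly. Their poses are not given: they have to be found in the camera images.
- block: Loose plain box-shaped pine offcut, 65 mm (x) by 140 mm (y) by 38 mm high, about 0.2 kg, lying flat on the bench in front of the rail, turned up to 0.5 rad out of line with it. Origin: centre of its underside; y along its length, z up. Starts clear of the rail, its ends between the end stop and the paddle.
- fence: Wooden rail screwed to the bench (no base board): 340 mm long, 40 mm deep, 30 mm high. Origin: on the bench, middle of the rail's front face. x points away from the robot into the rail, which fills x = 0 to 40 mm, y = -170 to 170 mm; y points left along the rail, z up. The seated block's centre is at x = -32.5, y = -70 mm here.
- corner (a point): Inner corner where the rail's front face meets the fixed wooden end stop, at bench height (fence x = 0, y = -140 mm; same axes). The end stop, at the rail's right-hand end, is 30 mm wide and 30 mm high and juts 75 mm from the rail towards the robot: fence x = -75 to 0, y = -170 to -140 mm.
- slide_stop (a joint): Travel in m of the aluminium sliding stop along the rail. 0: left-hand limit, the paddle's block-side face 275 mm from the end stop's face; grows as it moves right (fence -y) towards the end stop. Starts at 0 to 0.04; 0.135 when the paddle touches the seated block. About 2.5 N moves it; it stays where left.
- paddle (a point): Push point on the sliding stop: middle of the width of its paddle's outer (left) face, 40 mm above the bench; axes as the fence's. The paddle is an upright aluminium plate in front of the rail: 60 mm wide (fence x = -61 to -1 mm), 10 mm thick (y), 4 to 56 mm high. Fixed conduits 21 mm high may lie 20 mm to its left: keep fingertips above 26 mm there.
- knob (a point): Top of the black knob (20 mm across) on the sliding stop's saddle, 58 mm above the bench. The saddle rides on the rail: 44 mm high, from the paddle's block-side face 34 mm to the left, fence x = -9 to 48 mm. The knob's axis is 24 mm behind the rail's front face. Not to be turned.
- wedge: Bystander: tapered pine wedge, 32 x 120 x 30 mm, lying on the bench left of the block's area. Origin: centre of its underside. Leave alone.
- tape_black: Bystander: roll of black tape lying flat, 64 mm across, 19 mm high. Origin: centre of its underside. Leave alone.
- tape_measure: Bystander: tape measure standing on edge, 82 x 38 x 66 mm. Origin: centre of its underside. Leave alone.
- bolt: Bystander: hex bolt standing on its head behind the rail, 27 mm wide, 85 mm high. Origin: centre of its underside. Leave alone.
- coupling: Bystander: grey pipe coupling standing on end behind the rail, 40 mm across, 48 mm high. Origin: centre of its underside. Leave alone.
Mind the look-alikes: they are no part of the job. Several things have the shape of the block; the one meant has the colours described above.

How it is judged:
By the outcome, as a careful person would: the job done as asked, in the order asked, and still so for the second after the job is handed in, with the robot touching nothing.
It also fails if it takes over 48 s, if anything falls off the work surface, if the arm or the gripper's body presses on something with over 40 N, if the wrist force passes 120 N, or if a joint passes its speed limit or range.

ROBOT

A 6-joint arm with a two-finger parallel gripper is mounted at the origin on a cart in front of the work surface, level with it; the furniture and walls round the work are solid. World frame = base frame: x ahead of the robot, y to its left, z up, the work surface at z = 0. Lengths are in mm, angles in degrees, forces in N, time in s.
With the tool pointing down it reaches from about 425 to 950 mm from the base axis. Payload 14.7 kg.
Tool frame: the origin (TCP) lies at the very end of the fingers, on their centre line; the grasp point (between the pads) lies 19 mm behind it; z points along the fingers, y is the line along which they close (so a half turn about z gives the same grasp; the last joint's range is limited). The gripper opens to 85 mm and grips with 20 to 120 N. Pads are 22 mm wide; open, the fingers measure 114 mm over their backs; the gripper's body (76 mm by 85 mm) begins 54 mm behind the grasp point. The pads swing forward as they close: fully open they stand 13 mm farther back than shut.
Start: joints at [-79.16, 27.513, 91.461, -0, 61.026, -2.67], TCP at [151.871, -632.003, 231.297] pointing down, gripper open.
Joint ranges: [-157.49, 157.49], [-46.99, 117.5], [13.45, 153.17], [-89.5, 269.5], [5.16, 153.95], [-167.48, 167.48]. Speed limits (degrees/s): [108.29, 108.29, 136.94, 172.46, 172.46, 172.46].

INTERFACE

Orientations are given as [roll, pitch, yaw] about the fixed x, y, z axes, in that order (R = Rz(yaw) Ry(pitch) Rx(roll)).
In Python, from cell import arm gives the robot as it stands.
- The arm moves only by the shell command python3 -m crank 'ROWS' [OPENING]. ROWS is text: rows parted by semicolons, each of 4 numbers parted by spaces: the shift along the tool's x, y, z in mm, then the turn about the tool's z in units of 6 degrees (1.0 is 6 degrees). A call has 1 to 10 rows; each row shifts and turns the commanded pose from where the row before left it, along the tool's axes as they then stand; what a row does not reach is not made up. A row lasts 1/12 s, in which the tool goes at most 41.7 mm and 7.16 degrees, less where a joint would pass 70% of its speed; a pose out of reach is approached as far as the arm can. A call with a gripper value outside its range is refused whole. OPENING is the opening, from -1 (shut) to 1 (fully open), set as the call begins (- or left out, the last holds). The fingers move at their own pace and stop on an object; the grip force is fixed at half the most. Time passes only in rows, so rows that do not move let the fingers close. It gives the time, the measured TCP pose, the force, the opening and the grip force at its end, in the units of the state.
- arm.observe(): the state, without advancing time (a new reading comes with each control period).
- arm.get_image(name): name is "scene" or "top" or "wrist"; returns (picture, depth): 420x560x3 uint8, red, green, blue; 420x560 float32, mm along the optical axis (not along the pixel's ray), 0 where there is no reading.
- arm.camera_params(name): a dict with "intrinsics" (3x3 intrinsics, pixels), "camera_from_world" (4x4, takes a point from world to camera coordinates). Camera axes: x right, y down, z forward; pixel columns grow to the right and rows downward; lengths in mm; the calibration is good to about 2 mm. A picture is of the moment at which its call begins: read the wrist's pose just before it. camera_params takes no time and is no camera call; for the wrist camera it gives the pose at the moment of the call.
- arm.job_done(): hands the job in; it is judged then, once.
Trained networks look in the newest picture that a camera, given by its name, has taken for a name from the list of things; names that differ only in an ending like _2 or _b are one class to them, and where a whole thing is asked for, a point or a joint stands for the part that bears it (a point fixed in the world has none). Each returns a list of dicts, best first, with "confidence" (0 to 1); they miss things now and then, are a little off and sometimes report something else, mostly with a low value. They report only what shows in the picture. A call takes as long as a camera call. They do not tell look-alikes from the thing itself.
- arm.trace(camera, thing): "region" (420x560 bool, what is visible of it) and "extent" ([left, top, right, bottom] in pixels, round what is visible of it).
- arm.tip_of(camera, thing): "position" ([column, row] in pixels: a listed point, or the origin of a listed thing).
The state is a dict: "clock": time; "joint_positions": joint angles; "joint_velocities": joint speeds; "effort": joint torques, N m; "ee_pos": TCP position; "ee_rot": TCP orientation; "wrist_force": force on the tool from outside, world axes, zero at the start; "torque": the same for the moment, N m; "grip_width": finger opening in mm; "gripper_force": force on a finger pad.
Only numpy, scipy, OpenCV 4.12 (cv2) and the standard library are available. Lean on these libraries where they do the work, as an engineer would, in place of code of your own. Each camera call takes 0.05 s, during which the arm holds its last target. There are 200 camera calls.

## Working session

There is one attempt and no reset: what is moved stays moved. The work goes in short steps, Python scripts to look and compute and a shell command to move; the robot and the scene stay as the last step left them, time stands still between calls to the robot, and variables do not carry over. Pictures are saved under pics/ and viewed, at most 10 in all, crops included, and the job is handed in when it is done.

```bash
mkdir -p pics; cat > h.py <<'E'
import numpy as np, cv2
from cell import arm
def cam(n):
    p=arm.camera_params(n); return np.array(p["intrinsics"]),np.array(p["camera_from_world"])
def ray(n,uv,z):
    K,T=cam(n); R=T[:3,:3];t=T[:3,3]; c=-R.T@t
    d=R.T@np.linalg.inv(K)@np.array([uv[0],uv[1],1.]); return c+d*(z-c[2])/d[2]
def cloud(n,depth):
    K,T=cam(n); v,u=np.mgrid[0:depth.shape[0],0:depth.shape[1]]
    P=np.stack([(u-K[0,2])*depth/K[0,0],(v-K[1,2])*depth/K[1,1],depth],-1)
    return (P-T[:3,3])@T[:3,:3]
E
python3 - <<'E'
from h import *
s=arm.observe(); print(s['clock'],s['ee_pos'],s['ee_rot'],s['grip_width'])
for n in("scene","top"):
    im,d=arm.get_image(n); cv2.imwrite(f"pics/{n}0.png",im[...,::-1]); np.save(f"{n}0.npy",d)
    for t in("block","fence","slide_stop"):
        for r in arm.trace(n,t)[:4]: print(n,t,r['confidence'],r['extent'])
    for t in("block","corner","paddle","knob","fence"):
        for r in arm.tip_of(n,t)[:4]:
            print(n,t,round(r['confidence'],2),np.round(r['position']),ray(n,r['position'],dict(paddle=40,knob=58).get(t,0)).round())
E
```

```text
0.0 [ 151.79042832 -631.58083598  230.66030223] [-1.79928940e+02 -3.33930002e-03  1.35094884e+01] 85.7026268000873
scene block 0.96 [290.4, 145.5, 333.0, 193.1]
scene block 0.76 [207.7, 242.5, 247.9, 303.0]
scene slide_stop 0.66 [258.5, 188.4, 298.3, 213.6]
scene block 0.91 [309. 172.] [ 463. -253.    0.]
scene block 0.78 [228. 274.] [821. -53.   0.]
scene corner 0.77 [252. 146.] [ 562. -430.    0.]
scene paddle 0.71 [268. 198.] [ 628. -197.   40.]
scene paddle 0.6 [288. 199.] [ 582. -167.   40.]
scene knob 0.82 [267. 199.] [ 638. -183.   58.]
scene fence 0.87 [267. 181.] [ 586. -282.    0.]
scene fence 0.61 [361. 211.] [408. -58.   0.]
top block 0.71 [235.0, 120.2, 292.6, 151.5]
top block 0.59 [313.6, 262.8, 370.7, 292.5]
top fence 0.93 [289.8, 194.6, 421.4, 263.1]
top fence 0.69 [312.8, 265.7, 371.9, 289.6]
top slide_stop 0.71 [306.4, 195.7, 322.0, 240.6]
top block 0.83 [265. 136.] [831. -56.   0.]
top block 0.76 [342. 280.] [ 445. -251.    0.]
top corner 0.85 [406. 231.] [ 569. -421.    0.]
top corner 0.67 [316. 225.] [ 590. -188.    0.]
top paddle 0.97 [313. 228.] [ 576. -179.   40.]
top knob 0.9 [315. 204.] [ 635. -183.   58.]
top fence 0.9 [355. 222.] [ 596. -290.    0.]
top fence 0.24 [176. 280.] [450. 177.   0.]
top fence 0.22 [348. 193.] [ 672. -273.    0.]
```

View pics/scene0.png

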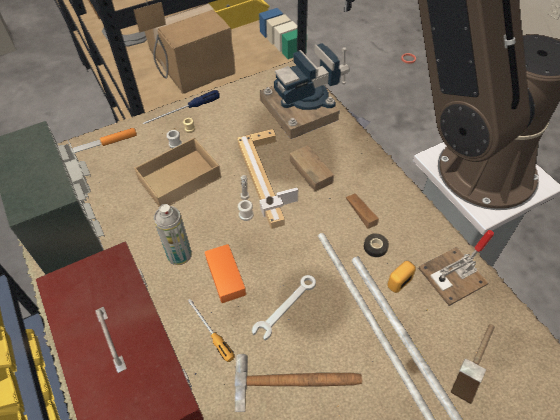

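View pics/top0.png

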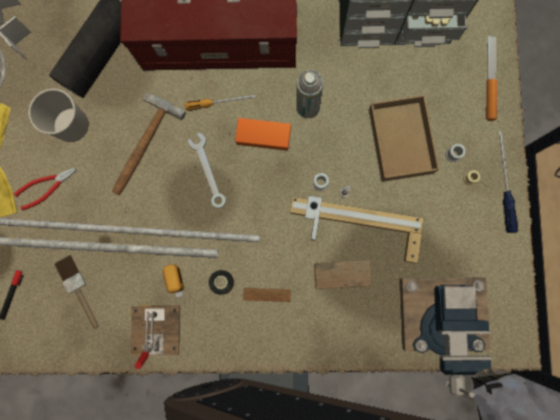

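The pine block is the brown one at top (342,275) and scene (311,169). The orange box at top (263,134) and scene (226,272) is a look-alike, and the wedge at top (267,295) is a bystander. I choose the brown one. Next I'll take a close crop and fit the geometry from depth.

```bash
cat > meas.py <<'E'
from h import *
def seg_block(n,d,im,name=None):
    P=cloud(n,d); m=(d>0)&(P[...,0]>380)&(P[...,0]<560)&(P[...,1]>-400)&(P[...,1]<-130)&(P[...,2]>28)&(P[...,2]<46)
    return P[m]
E
python3 - <<'E'
from meas import *
ims=[]
for n in("top","scene"):
    d=np.load(f"{n}0.npy"); im=cv2.imread(f"pics/{n}0.png"); P=cloud(n,d)
    X,Y,Z=P[...,0],P[...,1],P[...,2]
    def rep(nm,m):
        p=P[m]
        if len(p)<5: print(n,nm,len(p));return
        r=cv2.minAreaRect(p[:,:2].astype(np.float32)); print(n,nm,len(p),np.round(r[0]),np.round(r[1]),round(r[2],1),'z',np.median(p[:,2]).round(1),'box',cv2.boxPoints(r).round().tolist())
    a=(d>0)
    m=a&(X>395)&(X<540)&(Y>-340)&(Y<-170)&(Z>25)&(Z<50); rep('block',m)
    fr=a&(X>480)&(X<680)&(Y>-480)&(Y<-130)
    rep('rail',fr&(X+(-Y-290)*.2>575)&(Z>22)&(Z<36)); rep('endstop',fr&(Y<-415)&(Z>22)&(Z<36)); rep('stop',fr&(Z>46)&(Z<70))
    rep('wedge',a&(X>350)&(X<450)&(Y>-175)&(Y<-20)&(Z>15)&(Z<45))
    rep('vise',a&(X>250)&(X<520)&(Y>-700)&(Y<-390)&(Z>50))
    if n=="top": ims.append(cv2.resize(im[180:310,270:440],None,fx=2.3,fy=2.3,interpolation=2))
    else: ims.append(cv2.resize(im[125:235,230:400],None,fx=2.3,fy=2.3,interpolation=2))
h=max(i.shape[0] for i in ims); cv2.imwrite("pics/crop1.png",np.hstack([cv2.copyMakeBorder(i,0,h-i.shape[0],0,0,0) for i in ims]))
E
```

```text
top block 1443 [ 460. -251.] [ 65. 141.] 2.0 z 37.8 box [[426.0, -182.0], [430.0, -322.0], [495.0, -320.0], [491.0, -179.0]]
top rail 1876 [ 620. -294.] [335.  85.] 77.8 z 30.3 box [[543.0, -449.0], [626.0, -467.0], [697.0, -140.0], [614.0, -122.0]]
top endstop 594 [ 548. -431.] [ 44. 118.] 84.1 z 30.3 box [[487.0, -447.0], [604.0, -459.0], [609.0, -416.0], [491.0, -404.0]]
top stop 202 [ 626. -194.] [ 68. 146.] 53.4 z 55.4 box [[547.0, -177.0], [664.0, -265.0], [705.0, -211.0], [587.0, -123.0]]
top wedge 263 [412. -57.] [71. 30.] 89.2 z 20.0 box [[396.0, -92.0], [427.0, -93.0], [428.0, -22.0], [397.0, -21.0]]
top vise 4697 [ 346. -498.] [192. 196.] 0.0 z 153.5 box [[250.0, -401.0], [250.0, -596.0], [442.0, -596.0], [442.0, -400.0]]
scene block 921 [ 458. -248.] [ 68. 146.] 1.8 z 38.7 box [[422.0, -176.0], [426.0, -323.0], [494.0, -321.0], [490.0, -174.0]]
scene rail 1092 [ 623. -295.] [336.  93.] 78.2 z 31.5 box [[543.0, -450.0], [634.0, -469.0], [703.0, -140.0], [612.0, -121.0]]
scene endstop 295 [ 544. -428.] [ 44. 116.] 80.2 z 30.8 box [[483.0, -440.0], [598.0, -459.0], [605.0, -416.0], [491.0, -396.0]]
scene stop 233 [ 577. -223.] [209. 117.] 9.8 z 54.7 box [[464.0, -183.0], [484.0, -298.0], [690.0, -262.0], [670.0, -147.0]]
scene wedge 180 [410. -53.] [34. 67.] 0.7 z 21.3 box [[393.0, -20.0], [394.0, -87.0], [428.0, -87.0], [427.0, -20.0]]
scene vise 2902 [ 345. -492.] [201. 192.] 88.5 z 131.9 box [[247.0, -590.0], [439.0, -595.0], [444.0, -394.0], [252.0, -390.0]]
```

View pics/crop1.png

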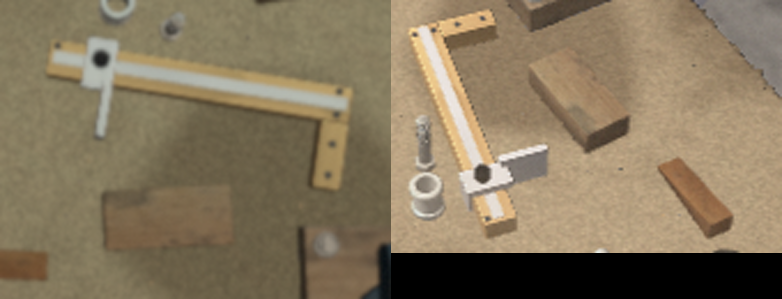

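The crop confirms the choice: a plain brown pine block, with the fence and its aluminium paddle nearby. I'll fit the fence frame next.

```bash
cat > fit.py <<'E'
from h import *
for n in("top","scene"):
    d=np.load(f"{n}0.npy"); P=cloud(n,d); X,Y,Z=P[...,0],P[...,1],P[...,2]; a=d>0
    m=a&(Z>24)&(Z<36)&(X>545)&(X<670)&(Y>-470)&(Y<-130); p=P[m]
    fx=[];bx=[]
    for y in np.arange(-395,-235,5):
        q=p[(abs(p[:,1]-y)<2.5)]
        if len(q)>3: fx.append((y,q[:,0].min()));bx.append((y,q[:,0].max()))
    fx=np.array(fx);bx=np.array(bx); f=np.polyfit(*fx.T,1);b=np.polyfit(*bx.T,1)
    th=-np.degrees(np.arctan((f[0]+b[0])/2)); print(n,'front',f,'back',b,'yaw',th,'width',(np.polyval(b,-315)-np.polyval(f,-315))*np.cos(np.radians(th)))
    t=np.radians(th); R=np.array([[np.cos(t),-np.sin(t)],[np.sin(t),np.cos(t)]])
    # rail + end stop in rotated coords
    c=np.array([(np.polyval(f,-315)+np.polyval(b,-315))/2,-315]); 
    q=(P[...,:2]-c)@R; q[...,0]+=20   # fence x
    r=a&(Z>24)&(Z<36)&(abs(q[...,0]-20)<15); ys=q[r][:,1]; ys=ys[abs(ys)<250]; print(' rail y',ys.min(),ys.max())
    e=a&(Z>24)&(Z<36)&(q[...,0]>-65)&(q[...,0]<-15)&(q[...,1]<-60)&(q[...,1]>-200); print(' endstop y',np.percentile(q[e][:,1],[1,99]),'x',q[a&(Z>24)&(Z<36)&(q[...,1]<-100)&(q[...,1]>-200)&(q[...,0]>-110)][:,0].min())
    k=a&(Z>46)&(Z<62)&(q[...,0]>-75)&(q[...,0]<-12)&(abs(q[...,1]-120)<80); 
    if k.any(): print(' paddle y',np.percentile(q[k][:,1],[2,50,98]),'x',q[k][:,0].min(),q[k][:,0].max())
    y0=ys.min()+170; o=c+R@np.array([-20,(ys.min()+ys.max())/2]); print(' origin',o,'block in fence',(np.array([460,-251])-o)@R)
    v=a&(X>250)&(X<520)&(Y>-640)&(Y<-390)&(Z>50)&(Z<300); print(' vise z',np.percentile(P[v][:,2],[50,95,99,100]), )
print(arm.observe()['clock'])
E
python3 fit.py
```

```text
top front [1.80741333e-01 6.43311853e+02] back [2.59070971e-01 7.10134588e+02] yaw -12.402289577474146 width 41.16529904958758
 rail y -144.6287703275406 195.57210061237882
 endstop y [-146.61130228 -115.6672662 ] x -71.64714795054284
 paddle y [119.04839446 124.41348088 143.17874299] x -66.41259715753314 -12.084833222716526
 origin [ 593.39016892 -285.82726225] block in fence [-137.75733827    5.36573514]
 vise z [153.5412629  191.32518726 193.47173367 197.05202119]
scene front [1.66925189e-01 6.36964196e+02] back [2.77185298e-01 7.13059425e+02] yaw -12.519690439649974 width 40.37974092989577
 rail y -143.56146354570203 199.6669658151581
 endstop y [-144.42246452 -110.12367359] x -109.34376449423917
 paddle y [120.51249629 128.09429148 145.60543835] x -66.47911028043461 -12.507440527830347
 origin [ 591.62111592 -283.27879696] block in fence [-135.48861208    2.97907483]
 vise z [131.85332201 191.06006501 193.75566955 197.52062637]
0.9
```

```bash
python3 -m crank '12 -12 0 0;24 -25 0 0;24 -25 0 0;24 -25 0 0;24 -25 0 0;24 -25 0 0;24 -25 0 0;24 -25 0 0;24 -25 0 0;24 -25 0 0' 1; python3 -m crank '24 -25 0 0;24 -25 0 0;24 -25 0 0;22 -24 0 0;10 -10 0 0;0 0 10 1.05;0 0 20 1.1;0 0 20 1.1;0 0 20 1;0 0 0 0'; python3 -c "
from h import *
s=arm.observe();print(s['clock'],s['ee_pos'],s['ee_rot'],s['wrist_force'])"
```

```text
clock: 1.73
ee_pos: [318.7, -346.9, 231.5]
ee_rot: [180.0, -0.0, 13.5]
wrist_force: [0.4, 0.1, 0.2]
grip_width: 85.1
gripper_force: 0.0
clock: 2.57
ee_pos: [392.3, -217.0, 158.8]
ee_rot: [-179.9, 0.2, -12.3]
wrist_force: [-1.2, 0.7, -0.0]
grip_width: 85.3
gripper_force: 0.0
2.5667 [ 392.34786383 -216.96980321  158.76855235] [-179.91460311    0.22681142  -12.2961687 ] [-1.15970517  0.72999876 -0.03760166]
```

```bash
python3 -m crank '-3 12 0 0;-2 11 0 0;0 0 20 0;0 0 30 0;0 0 35 0;0 0 35 0;0 0 25 0;0 0 8 0;0 0 0 0'; python3 - <<'E'
from h import *
for n in("wrist","top"):
    im,d=arm.get_image(n); cv2.imwrite(f"pics/{n}1.png",im[...,::-1]); np.save(f"{n}1.npy",d)
t=cv2.imread("pics/top1.png")[170:320,230:440]; w=cv2.imread("pics/wrist1.png")
cv2.imwrite("pics/c2.png",np.hstack([cv2.resize(t,(400,286)),cv2.resize(w,(381,286))]))
E
```

```text
clock: 3.32
ee_pos: [383.6, -239.5, 7.4]
ee_rot: [-179.9, 0.1, -11.9]
wrist_force: [-0.1, 0.3, 0.3]
grip_width: 85.2
gripper_force: 0.0
```

View pics/c2.png

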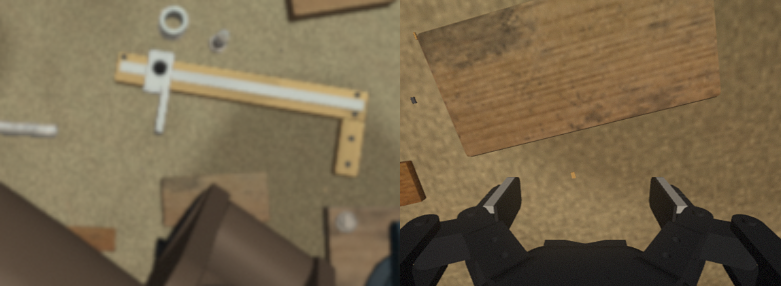

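The wrist view shows the block square ahead of the open fingers, with its left end nearer. I'll push it along fence +x.

```bash
for i in 1; do python3 -m crank '8 0 0 0;8 0 0 0;8 0 0 0;8 0 0 0;7 0 0 0;7 0 0 0;7 0 0 0;7 0 0 0;7 0 0 0;7 0 0 0'; done;  python3 -m crank '7 0 0 0;7 0 0 0;7 0 0 0;7 0 0 0;6 0 0 0;5 0 0 0;4 0 0 0;0 0 0 0'; python3 - <<'E'
from h import *
for n in("wrist","top","scene"):
    im,d=arm.get_image(n); cv2.imwrite(f"pics/{n}2.png",im[...,::-1]); np.save(f"{n}2.npy",d)
t=cv2.imread("pics/scene2.png")[120:240,220:380]; w=cv2.imread("pics/wrist2.png")
cv2.imwrite("pics/c3.png",np.hstack([cv2.resize(t,(400,300)),cv2.resize(w,(400,300))]))
E
```

```text
clock: 4.25
ee_pos: [457.1, -254.9, 8.2]
ee_rot: [-180.0, 0.0, -12.0]
wrist_force: [-1.1, 0.9, 1.1]
grip_width: 85.4
gripper_force: 0.7
clock: 4.92
ee_pos: [499.6, -264.1, 8.3]
ee_rot: [180.0, -0.0, -12.0]
wrist_force: [0.1, 0.0, -0.3]
grip_width: 85.4
gripper_force: 0.0
```

View pics/c3.png

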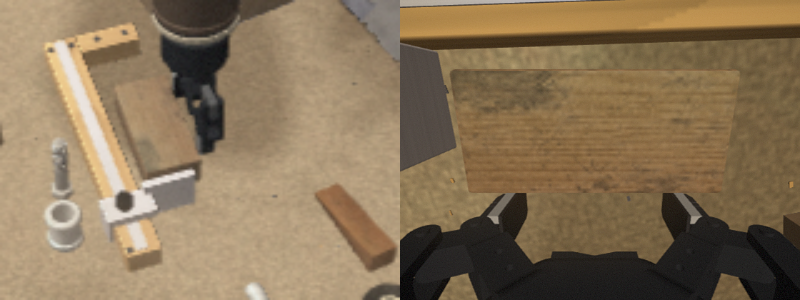

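```bash
python3 - <<'E'
from h import *
d=np.load("wrist2.npy"); P=cloud("wrist",d); a=d>0
t=np.radians(-12); R=np.array([[np.cos(t),-np.sin(t)],[np.sin(t),np.cos(t)]]); o=np.array([593,-286])
q=(P[...,:2]-o)@R; Z=P[...,2]
m=a&(Z>34)&(Z<42)&(q[...,0]<-20)&(q[...,0]>-125)&(abs(q[...,1])<90); p=q[m].astype(np.float32)
r=cv2.minAreaRect(p); print('block',len(p),r, np.percentile(p,[.5,99.5],axis=0))
f=[]
for y in range(-60,61,5):
    k=a&(abs(q[...,1]-y)<2.5)&(Z>26)&(Z<33)&(q[...,0]>-30)&(q[...,0]<30)
    if k.sum()>5: f.append((y,np.percentile(q[k][:,0],3)))
f=np.array(f); print('rail front',f.round(1).tolist()); print(np.polyfit(*f.T,1), np.degrees(np.arctan(np.polyfit(*f.T,1)[0])))
k=a&(q[...,1]>70)&(q[...,1]<120)&(q[...,0]<-10)&(q[...,0]>-70)&(Z>6)&(Z<60); print('paddle',k.sum(),np.percentile(q[k],[2,10,50],axis=0).round(1),np.percentile(Z[k],[5,95]))
s=arm.observe();print((np.array(s['ee_pos'][:2])-o)@R,s['clock'])
E
```

```text
block 66781 ((-65.23870086669922, 2.8150711059570312), (87.6900634765625, 140.07757568359375), 0.002564597874879837) [[-98.75061035 -65.44107742]
 [-21.76431122  71.10094833]]
rail front [[-60.0, -2.5], [-55.0, -2.7], [-50.0, -2.8], [-45.0, -3.1], [-40.0, -3.1], [-35.0, -3.3], [-30.0, -3.5], [-25.0, -3.7], [-20.0, -3.8], [-15.0, -3.9], [-10.0, -4.1], [-5.0, -4.2], [0.0, -4.5], [5.0, -4.5], [10.0, -4.7], [15.0, -4.8], [20.0, -5.0], [25.0, -5.1], [30.0, -5.2], [35.0, -5.4], [40.0, -5.6], [45.0, -5.7], [50.0, -5.9], [55.0, -6.1], [60.0, -6.2]]
[-0.03015457 -4.37375605] -1.7272061819954565
paddle 10482 [[-67.2  70.6]
 [-63.2  94.4]
 [-42.   95.5]] [ 8.71186185 42.63696743]
[-97.12939915   2.1446086 ] 5.0667
```

Fence yaw is about -10.3°, so I'll turn 1.7° and close the remaining gap of about 17 mm.

```bash
python3 -m crank '2 0 0 -0.29;4 0 0 0;4 0 0 0;3 0 0 0;2 0 0 0;0 0 0 0'; python3 -m crank '1 0 0 0;1 0 0 0;0 0 0 0'
```

```text
clock: 5.57
ee_pos: [513.9, -266.6, 8.3]
ee_rot: [180.0, -0.0, -10.3]
wrist_force: [0.0, -0.7, 0.4]
grip_width: 85.7
gripper_force: 0.0
clock: 5.82
ee_pos: [515.4, -266.9, 8.3]
ee_rot: [-180.0, 0.0, -10.3]
wrist_force: [-1.4, 1.2, -0.2]
grip_width: 85.7
gripper_force: 0.0
```

```bash
python3 -m crank '1 0 0 0;0 0 0 0'; python3 -m crank '1 0 0 0;0 0 0 0';python3 -m crank '1 0 0 0;0 0 0 0'
```

```text
clock: 5.98
ee_pos: [516.2, -267.0, 8.3]
ee_rot: [-180.0, 0.0, -10.2]
wrist_force: [-1.2, 0.2, 0.4]
grip_width: 85.4
gripper_force: 1.0
clock: 6.15
ee_pos: [516.2, -266.9, 8.1]
ee_rot: [-180.0, 0.1, -10.2]
wrist_force: [-7.4, -1.4, 4.6]
grip_width: 85.4
gripper_force: 3.7
clock: 6.32
ee_pos: [516.2, -266.7, 8.1]
ee_rot: [-179.9, 0.2, -10.2]
wrist_force: [-12.5, -0.2, 7.5]
grip_width: 85.5
gripper_force: 6.3
```

```bash
python3 -m crank '-2 0 0 0;-6 0 0 0;-8 0 0 0;-8 0 0 0;-8 0 0 0;-5 0 -10 0;0 0 -30 0;0 0 0 0'; cat > look.py <<'E'
from h import *
import sys
im,d=arm.get_image("wrist"); cv2.imwrite(f"pics/{sys.argv[1]}.png",im[...,::-1]); P=cloud("wrist",d); a=d>0
t=np.radians(-10.3); R=np.array([[np.cos(t),-np.sin(t)],[np.sin(t),np.cos(t)]]); o=np.array([589,-286])
q=(P[...,:2]-o)@R; Z=P[...,2]
def edge(zl,zh,xl,xh,ys,pc):
    f=[]
    for y in ys:
        k=a&(abs(q[...,1]-y)<2.5)&(Z>zl)&(Z<zh)&(q[...,0]>xl)&(q[...,0]<xh)
        if k.sum()>5: f.append((y,np.percentile(q[k][:,0],pc)))
    f=np.array(f)
    if len(f)>2: p=np.polyfit(*f.T,1); print(len(f),'at y',f[:,1].mean().round(2),'slope deg',np.degrees(np.arctan(p[0])).round(2),f[[0,-1]].round(1).tolist())
yy=range(-130,80,5)
print('block far');edge(34,43,-60,15,yy,99)
print('block near');edge(34,43,-100,-40,yy,1)
print('rail front');edge(26,33,-15,30,range(-130,130,5),3)
for nm,xl,xh,zl,zh,yl,yh in(('block',-55,-15,34,43,-150,95),('endstop',-60,-10,26,33,-180,-110),('paddle',-55,-15,45,60,30,140)):
    k=a&(q[...,0]>xl)&(q[...,0]<xh)&(Z>zl)&(Z<zh)&(q[...,1]>yl)&(q[...,1]<yh)
    if k.sum()>5: print(nm,k.sum(),np.percentile(q[k][:,1],[1,50,99]).round(1),'z',np.median(Z[k]).round(1))
s=arm.observe();print('tcp fence',((np.array(s['ee_pos'][:2])-o)@R).round(1),s['ee_pos'][2],s['clock'])
E
python3 look.py w3
```

```text
clock: 6.98
ee_pos: [482.9, -261.7, 52.3]
ee_rot: [179.9, -0.2, -10.3]
wrist_force: [1.5, -1.0, 1.5]
grip_width: 85.4
gripper_force: 0.0
block far
29 at y -0.91 slope deg 0.09 [[-65.0, -2.6], [75.0, -0.9]]
block near
29 at y -63.66 slope deg -0.14 [[-65.0, -62.5], [75.0, -63.8]]
rail front
48 at y 0.9 slope deg -1.01 [[-130.0, 0.6], [125.0, -8.9]]
block 25580 [-61.5   6.1  73.5] z 35.5
endstop 363 [-142.9 -138.9 -136.5] z 27.1
paddle 3500 [ 96.5  99.4 107. ] z 53.0
tcp fence [-108.7    5. ] 50.9830604180177 7.0333
```

View pics/w3.png

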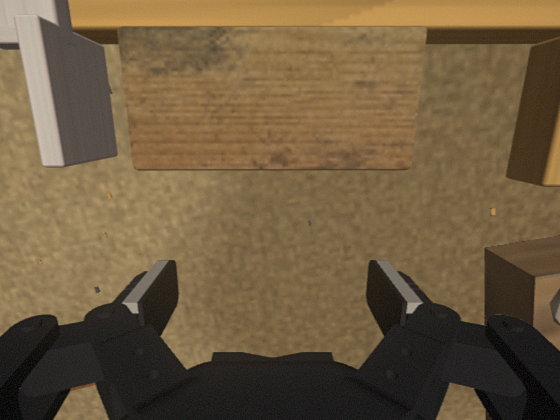

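The block lies flat against the rail, its top-left corner at (120,28), clear of the paddle at (80,90). Next I'll shut the gripper and go round behind the paddle.

```bash
python3 -m crank '0 0 -25 0;0 0 -30 0;10 -20 0 0;15 -25 0 0;15 -30 0 0;15 -30 0 0;13 -25 0 0;8 -18 0 0;0 0 0 0' -1;  python3 -m crank '0 0 15 0;0 0 25 0;0 0 20 0;0 0 11 0;0 0 0 0'; python3 look.py w4|tail -3
```

```text
clock: 7.78
ee_pos: [584.9, -125.9, 103.3]
ee_rot: [-180.0, -0.1, -10.1]
wrist_force: [-0.5, 0.8, -0.2]
grip_width: -0.1
gripper_force: 0.0
clock: 8.2
ee_pos: [581.1, -128.7, 30.1]
ee_rot: [-180.0, 0.2, -10.3]
wrist_force: [-1.0, -1.0, -0.0]
grip_width: 0.2
gripper_force: 0.0
block 9712 [18.5 49.2 76. ] z 38.1
paddle 2051 [ 97.7 104.4 107.7] z 55.8
tcp fence [-35.  153.4] 31.519931384280955 8.25
```

View pics/w4.png

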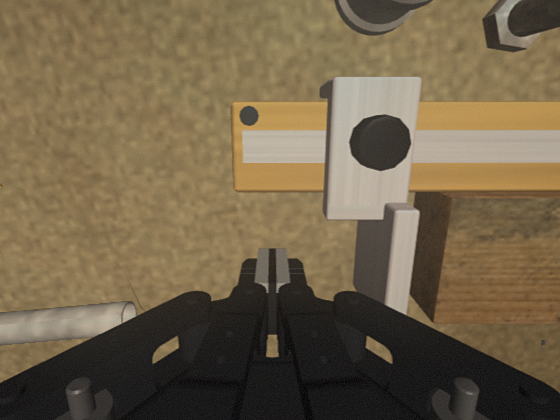

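The wrist view shows the shut fingers left of the paddle's outer face at (380,260), in line with it. I'll push along the rail.

```bash
python3 -m crank '0 5 0 0;0 6 0 0;0 6 0 0;0 5 0 0;0 3 0 0;0 3 0 0;0 3 0 0;0 3 0 0;0 3 0 0;0 3 0 0'; python3 -m crank '0 4 0 0;0 4 0 0;0 4 0 0;0 4 0 0;0 4 0 0;0 4 0 0;0 4 0 0;0 4 0 0;0 3 0 0;0 0 0 0'; python3 look.py w5
```

```text
clock: 9.08
ee_pos: [575.9, -168.1, 32.3]
ee_rot: [-180.0, 0.0, -10.2]
wrist_force: [0.8, 3.6, 2.6]
grip_width: 0.2
gripper_force: 1.3
clock: 9.92
ee_pos: [569.6, -203.3, 32.3]
ee_rot: [180.0, -0.0, -10.3]
wrist_force: [-0.6, -0.1, -0.1]
grip_width: 0.2
gripper_force: 0.0
block far
29 at y -1.36 slope deg 12.7 [[-65.0, -56.6], [75.0, 13.0]]
block near
24 at y -58.67 slope deg 9.01 [[-65.0, -63.6], [50.0, -50.0]]
rail front
32 at y 0.25 slope deg 0.14 [[-55.0, 0.4], [125.0, 1.8]]
block 17265 [-57.6  -4.1  77.9] z 36.7
paddle 2183 [55.5 64.9 92.1] z 54.5
tcp fence [-34.   78.2] 32.2345576863878 9.9667
```

```bash
python3 -m crank '0 4 0 0;0 5 0 0;0 5 0 0;0 5 0 0;0 5 0 0;0 5 0 0;0 5 0 0;0 4 0 0;0 3 0 0;0 0 0 0';  python3 -m crank '0 2 0 0;0 2 0 0;0 2 0 0;0 0 0 0'; python3 look.py w6|tail -3
```

```text
clock: 10.8
ee_pos: [562.2, -243.6, 32.3]
ee_rot: [180.0, -0.0, -10.3]
wrist_force: [0.7, 0.1, 0.6]
grip_width: -0.2
gripper_force: 0.0
clock: 11.13
ee_pos: [561.3, -249.0, 32.3]
ee_rot: [180.0, -0.0, -10.2]
wrist_force: [-0.8, 0.7, -1.4]
grip_width: 0.1
gripper_force: 0.5
block 17209 [-104.5  -50.7   31.7] z 36.8
paddle 588 [30.1 38.  45.8] z 53.2
tcp fence [-33.9  31.5] 32.326138101722954 11.1833
```

View pics/w6.png

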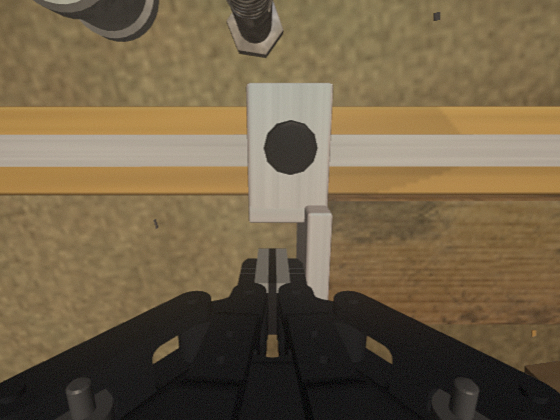

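The paddle at (318,260) is against the block's left end and the block is still on the rail. I'll push the last few millimetres in small steps.

```bash
python3 -m crank '0 2 0 0;0 2 0 0;0 0 0 0'; python3 -m crank '0 1.5 0 0;0 0 0 0'; python3 -m crank '0 1 0 0;0 0 0 0'; python3 -m crank '0 1 0 0;0 0 0 0'
```

```text
clock: 11.43
ee_pos: [560.6, -253.0, 32.3]
ee_rot: [180.0, -0.0, -10.3]
wrist_force: [-0.1, 1.6, 0.6]
grip_width: 0.0
gripper_force: 0.8
clock: 11.6
ee_pos: [560.3, -254.4, 32.3]
ee_rot: [180.0, -0.0, -10.3]
wrist_force: [1.0, 2.3, -0.3]
grip_width: 0.2
gripper_force: 1.0
clock: 11.77
ee_pos: [560.2, -255.3, 32.3]
ee_rot: [180.0, -0.0, -10.3]
wrist_force: [0.5, 1.7, 0.2]
grip_width: -0.6
gripper_force: 1.3
clock: 11.93
ee_pos: [560.1, -255.5, 32.3]
ee_rot: [-180.0, 0.0, -10.3]
wrist_force: [3.1, 9.9, 1.9]
grip_width: -0.0
gripper_force: 5.3
```

```bash
python3 -m crank '0 1 0 0;0 0 0 0'; python3 -m crank '0 1 0 0;0 0 0 0'
```

```text
clock: 12.1
ee_pos: [560.0, -255.6, 32.3]
ee_rot: [-179.9, 0.0, -10.3]
wrist_force: [6.0, 18.9, 2.2]
grip_width: 0.1
gripper_force: 9.7
clock: 12.27
ee_pos: [560.0, -255.7, 32.3]
ee_rot: [-179.9, 0.0, -10.3]
wrist_force: [9.7, 26.6, 3.9]
grip_width: -0.3
gripper_force: 14.2
```

Seated firmly: 27 N with no further motion. I'll retreat and inspect.

```bash
python3 -m crank '0 -3 0 0;0 -6 0 0;0 -12 0 0;0 -12 0 0;0 0 -20 0;0 0 -35 0;0 0 -35 0;0 0 -35 0;0 0 -35 0;0 0 -20 0'; python3 -m crank '-15 20 0 0;-20 30 0 0;-20 30 0 0;-15 24 0 0;-5 0 0 0;0 0 0 0'; python3 look.py w7; python3 - <<'E'
from h import *
im,d=arm.get_image("scene"); w=cv2.imread("pics/w7.png"); t=im[115:235,220:380,::-1]
cv2.imwrite("pics/c7.png",np.hstack([cv2.resize(t,(340,255)),cv2.resize(w,(460,345))[:255]])) if 0 else cv2.imwrite("pics/c7.png",np.hstack([cv2.resize(t,(400,300)),cv2.resize(w,(400,300))]))
E
```

```text
clock: 13.1
ee_pos: [566.6, -225.2, 216.2]
ee_rot: [179.9, -0.2, -10.2]
wrist_force: [1.2, -0.3, 0.1]
grip_width: 0.0
gripper_force: 0.0
clock: 13.6
ee_pos: [471.9, -314.7, 212.3]
ee_rot: [-180.0, 0.0, -10.4]
wrist_force: [0.5, 1.9, -0.6]
grip_width: 0.2
gripper_force: 0.0
block far
34 at y 3.18 slope deg 4.73 [[-130.0, 0.3], [35.0, 14.7]]
block near
28 at y -63.14 slope deg -0.21 [[-130.0, -62.6], [5.0, -59.2]]
rail front
46 at y 2.39 slope deg -0.4 [[-130.0, 3.8], [125.0, 1.4]]
block 6428 [-134.6  -65.9    3.1] z 36.8
endstop 1493 [-165.8 -152.1 -138.5] z 28.8
tcp fence [-109.2  -48.4] 212.34725779189034 13.65
```

View pics/c7.png

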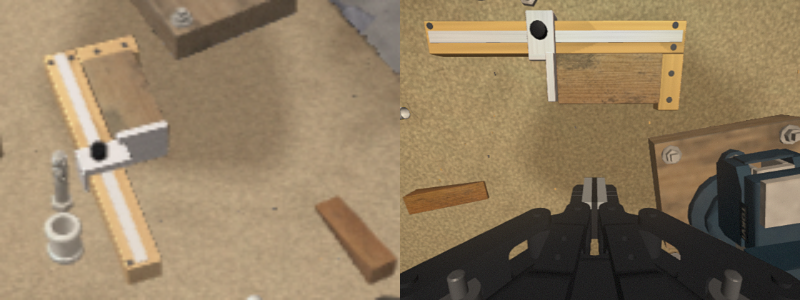

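View pics/w7.png

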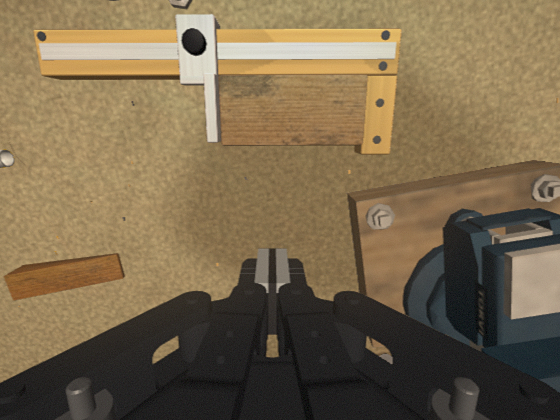

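The paddle at (212,105), the block (222–365, 76–145), the rail and the end stop at (378,110) all meet with no visible gaps, and the wedge hasn't moved. I'm handing in.

```bash
python3 -c "
from cell import arm
print(arm.job_done())"
```

```text
the job is handed in; nothing more can be done
None
```

The job is handed in: the pine block lies flat against the rail, trapped between the end stop and the paddle (seated at about 27 N). The robot was clear of everything after about 14 s, and the final pictures showed no gaps and nothing else moved; no verdict came back.

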